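Put the grading bench tools back on their shadow mats

TASK

Tidy the bench: the teal brush, the wooden hand stamp, the marker pen and the brass weight lying between the robot and the row of four dark mats are each to go on the mat whose yellow silhouette matches its shape. Set each one centred on its silhouette, lying along it where it is long, with the brush, stamp and weight standing upright as they do now. Let everything go and leave the green cup and the roll of masking tape at either end of the row where they are.

Things in the scene. Friction and masses are not known exactly. Their poses are not given: they have to be found in the camera images.
- brush: teal nail brush standing on its bristles with its bow handle up: 30 (x) x 85 (y) x 55 mm high, about 70 g. Solid to the touch: it cannot be entered through the bow. Grip across x, near its middle, low on the body. Origin at the centre of its underside, z up, y along its length; which end points where on the mat does not matter
- stamp: wooden hand stamp standing on its face: base 22 (x) x 48 (y) x 16 mm high, above it a narrow neck about 16 mm thick and from 34 mm to the top at 73 mm a round knob 24 mm thick, about 60 g. Grip the knob. Origin at the centre of its underside, z up, y along the long side of the base; which end points where does not matter
- marker_mid (a point): middle of a white and blue marker pen lying on the desk: 135 mm long, 16 mm thick, about 20 g. The point lies on the pen's axis halfway along, 8 mm above the surface it lies on; y along the pen; either way round will do
- weight: round brass weight, 32 mm diameter, body 25 mm high with a knob about 18 mm wide on top up to 34 mm, about 200 g. Grip body or knob. Origin at the centre of its underside, z up; its yaw does not matter
- mat_brush: fixed dark rubber shadow mat, 90 (x) x 150 (y) x 4 mm thick, lying flat on the desk, with one yellow silhouette in its middle: a bar with round ends 36 x 91 mm, along y, for the brush. Origin at the centre of the mat's underside, so the tool stands on it at 4 mm; z up, y along the mat's long side
- mat_stamp: fixed dark rubber shadow mat, 90 (x) x 150 (y) x 4 mm thick, lying flat on the desk, with one yellow silhouette in its middle: a short rectangle with square corners 31 x 54 mm, long side along y, for the stamp. Origin at the centre of the mat's underside, so the tool stands on it at 4 mm; z up, y along the mat's long side
- mat_marker: fixed dark rubber shadow mat, 90 (x) x 150 (y) x 4 mm thick, lying flat on the desk, with one yellow silhouette in its middle: a long narrow strip 22 x 140 mm, along y, for the marker. Origin at the centre of the mat's underside, so the tool stands on it at 4 mm; z up, y along the mat's long side
- mat_weight: fixed dark rubber shadow mat, 90 (x) x 150 (y) x 4 mm thick, lying flat on the desk, with one yellow silhouette in its middle: a round disc of 37 mm diameter, for the weight. Origin at the centre of the mat's underside, so the tool stands on it at 4 mm; z up, y along the mat's long side
- cup_green: small open green cup, 71 mm across the rim, 42 mm high; a bystander to be left where it is. Origin at the centre of its underside
- tape_roll: roll of masking tape lying flat, 92 mm across, 25 mm high; a bystander to be left where it is. Origin at the centre of its underside
There are look-alikes about, which are no part of the job. What is shaped like the mat_weight but pink is not meant.

How it is judged:
At the end, for the whole second after the job is handed in: Brush, stamp, marker and weight each lie at rest on their own mat, centre within 15 mm of the mat's centre; brush, stamp and marker along the silhouette within 15 degrees, either way round; brush, stamp and weight upright (horizontal distance between brush and mat_brush below 0.015 m and z of brush in the frame of mat_brush below 0.01 m and angle between the y axis of brush and the y axis of mat_brush, either way round below 0.26 rad and angle between each of brush, stamp, weight's own z axis and vertical below 0.15 rad and linear speed of each of brush, stamp, weight below 0.02 m/s and horizontal distance between stamp and mat_stamp below 0.015 m and z of stamp in the frame of mat_stamp below 0.01 m and angle between the y axis of stamp and the y axis of mat_stamp, either way round below 0.26 rad and horizontal distance between marker_mid and mat_marker below 0.015 m and z of marker_mid in the frame of mat_marker below 0.018 m and angle between the y axis of marker_mid and the y axis of mat_marker, either way round below 0.26 rad and horizontal distance between weight and mat_weight below 0.015 m and z of weight in the frame of mat_weight below 0.01 m); the robot touches nothing.
It fails at once if the green cup is pushed more than 30 mm from where it stood (distance of cup_green from where it was at the start of the episode above 0.03 m).
It fails at once if the roll of tape is pushed more than 30 mm from where it stood (distance of tape_roll from where it was at the start of the episode above 0.03 m).
It also fails if it takes over 99 s, if anything falls off the work surface, if the arm or the gripper's body presses on something with over 40 N, if the wrist force passes 120 N, or if a joint passes its speed limit or range.

ROBOT

A 7-joint arm with a two-finger parallel gripper is mounted at the origin on a cart in front of the work surface, level with it; the furniture and walls round the work are solid. World frame = base frame: x ahead of the robot, y to its left, z up, the work surface at z = 0. Lengths are in m, angles in rad, forces in N, time in s.
With the tool pointing down it reaches from about 0.425 to 0.95 m from the base axis. Payload 4.7 kg.
Tool frame: the origin (TCP) lies between the finger pads; the fingertips stand 17 mm ahead of it and the grasp point (between the pads) lies 2 mm behind it (r.tcp_to_tips is the distance from the TCP to the fingertips, in m); y points along the fingers, z is the direction in which the jaws open and shut, and the axes are right-handed (so a half turn about y gives the same grasp; the last joint's range is limited). The gripper opens to 87 mm and grips with 3 to 60 N. Pads are 19 mm wide; open, the fingers measure 117 mm over their backs; the gripper's body (75 mm by 190 mm) begins 51 mm behind the grasp point.
Start: joints at [-1.191, 0.469, -0.049, 1.532, 0.024, 1.141, -0.082], TCP at [0.268, 0.619, 0.24] pointing down, gripper open.
Joint ranges: [-2.59, 2.59], [-0.33, 1.99], [-1.39, 1.29], [0.1, 2.45], [-1.04, 4.18], [0.21, 1.99], [-2.66, 2.66]. Speed limits (rad/s): [2.57, 2.57, 3.14, 3.14, 3.14, 3.14, 3.14].

INTERFACE

Orientations are given as a 3x3 rotation matrix whose columns are the frame's x, y, z axes.
In Python, from rig import telemetry, read_camera, r gives the robot as it stands. The module is installed in compiled form; this text tells all that it offers.
- The arm moves only by the shell command python3 -m crank 'ROWS' [FORCE]. ROWS is JSON, one flat list of numbers, 7 for each row, row after row: the opening, from -1 (shut) to 1 (fully open), so that 0 is half open, then the shift along the world's x, y, z in units of 200 mm (1.0 is 200 mm), then the turn, a rotation vector about the world's x, y, z in units of pi/4 rad (1.0 is pi/4 rad). A call has 1 to 20 rows; each row shifts and turns the pose as measured when the row begins; what a row does not reach is not made up. A row lasts 1/10 s, in which the tool goes at most 50 mm and 8.59 degrees, less where a joint would pass 70% of its speed; a pose out of reach is approached as far as the arm can. A call with a number of a shift or a turn outside -1 to 1 is refused whole. A call with a gripper value outside its range is refused whole. The fingers move at their own pace and stop on an object; FORCE is the grip in N (left out, the last holds). Time passes only in rows, so rows that do not move let the fingers close. It gives the time, the measured TCP pose, the force and the opening at its end, in the units of the state.
- telemetry.get_obs(): the state, without advancing time (a new reading comes with each control period).
- read_camera(name): name is "scene" or "top" or "wrist"; returns a dict with "frame" (400x640x3 uint8, red, green, blue), "z_map" (400x640 float32, m along the optical axis (not along the pixel's ray), 0 where there is no reading), "fx", "fy", "cx", "cy" (pixels), "T" (4x4, takes a point from camera to world coordinates). Camera axes: x right, y up, looking along -z (the intrinsics and any distortion apply to the point x, -y, -z); pixel columns grow to the right and rows downward; lengths in m; the calibration is good to about 2 mm. A picture is of the moment at which its call begins.
- r.hand_in(): hands the job in, once; it reports no verdict.
The state is a dict: "time": time; "joints": joint angles; "joint_velocities": joint speeds; "tau": joint torques, N m; "tcp_pos": TCP position; "eef_rot": TCP orientation; "ft_force": force on the tool from outside, world axes, zero at the start; "ft_torque": the same for the moment, N m; "width": finger opening in m.
Only numpy, scipy, OpenCV 4.12 (cv2) and the standard library are available. Lean on these libraries where they do the work, as an engineer would, in place of code of your own. Each camera call takes 0.05 s, during which the arm holds its last target.

## Working session

There is one attempt and no reset: what is moved stays moved. The work goes in short steps, Python scripts to look and compute and a shell command to move; the robot and the scene stay as the last step left them, time stands still between calls to the robot, and variables do not carry over. Pictures are saved under pics/ and viewed, and the job is handed in when it is done.

```bash
mkdir -p pics; python3 - <<'E'
from rig import telemetry, read_camera, r
import cv2
o=telemetry.get_obs(); print(o['time'],o['tcp_pos'],o['eef_rot'],o['width'],r.tcp_to_tips)
for n in ['scene','top']:
    c=read_camera(n); cv2.imwrite(f'pics/{n}0.png',c['frame'][:,:,::-1]); print(n,c['T'].round(3).tolist(),c['fx'],c['fy'],c['cx'],c['cy'],[k for k in c])
E
```

```text
0.0 [0.26807063 0.61886895 0.23847844] [[ 9.17639527e-01 -6.84690260e-04  3.97413172e-01]
 [-3.97413747e-01 -1.85289240e-03  9.17637663e-01]
 [ 1.08066277e-04 -9.99998049e-01 -1.97239263e-03]] 0.08723783295514358 0.017
scene [[0.63, 0.577, -0.52, -0.331], [-0.777, 0.464, -0.425, -0.796], [-0.004, 0.672, 0.741, 1.311], [0.0, 0.0, 0.0, 1.0]] 447.9979126965735 447.9979126965735 327.7940895288198 210.71514015841194 ['frame', 'z_map', 'fx', 'fy', 'cx', 'cy', 'T']
top [[0.003, 0.993, -0.117, 0.35], [-1.0, 0.002, -0.006, -0.081], [-0.005, 0.117, 0.993, 1.642], [0.0, 0.0, 0.0, 1.0]] 468.4078774656932 468.4078774656932 314.7560269282402 204.92864887830373 ['frame', 'z_map', 'fx', 'fy', 'cx', 'cy', 'T']
```

View pics/top0.png

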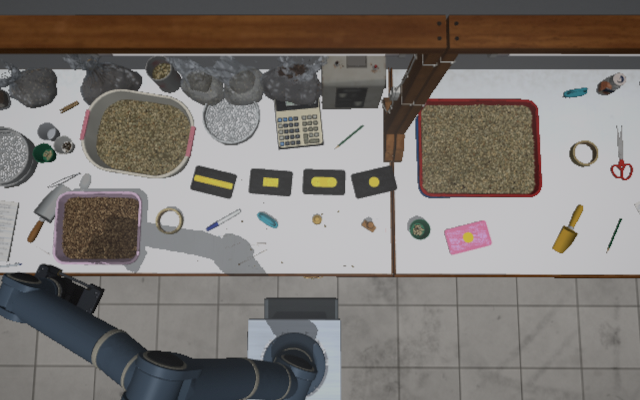

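View pics/scene0.png

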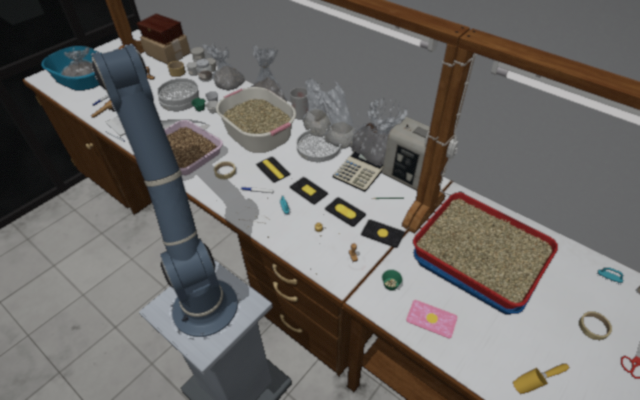

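```bash
cat > h.py <<'E'
from rig import telemetry, read_camera, r
import cv2, numpy as np
def ray(c,u,v):
    d=np.stack([(np.asarray(u,float)-c['cx'])/c['fx'],-(np.asarray(v,float)-c['cy'])/c['fy'],-np.ones(np.shape(u))],-1)
    return d@c['T'][:3,:3].T, c['T'][:3,3]
def plane(c,u,v,z):
    d,o=ray(c,u,v); return o+d*((z-o[2])/d[...,2])[...,None]
def cloud(c):
    v,u=np.mgrid[:400,:640]; d,o=ray(c,u,v); return o+d*c['z_map'][...,None]
def hsv(c): return cv2.cvtColor(c['frame'],cv2.COLOR_RGB2HSV)
def blobs(c,mask,z,amin=20):
    n,l,s,ce=cv2.connectedComponentsWithStats(mask.astype(np.uint8))
    out=[]
    for i in range(1,n):
        if s[i,4]<amin: continue
        v,u=np.nonzero(l==i); p=plane(c,u,v,z)[:,:2]; m=p.mean(0)
        rect=cv2.minAreaRect((p*1000).astype(np.float32))
        w,V=np.linalg.eigh(np.cov((p-m).T)); a=np.degrees(np.arctan2(V[1,1],V[0,1]))%180
        out.append((ce[i].round(1),s[i,4],m.round(4),np.array(rect[0]).round(1),np.array(rect[1]).round(1),a.round(1)))
    return out
def show(c,name,x0,y0,x1,y1,k):
    cv2.imwrite(name,cv2.resize(c['frame'][y0:y1,x0:x1,::-1],None,fx=k,fy=k,interpolation=cv2.INTER_CUBIC))
E
python3 - <<'E'
from h import *
c=read_camera('top'); H=hsv(c); h,s,v=[H[...,i].astype(int) for i in range(3)]
roi=np.zeros((400,640),bool); roi[155:245,150:500]=1
print('yellow');[print(*b) for b in blobs(c,roi&(abs(h-27)<6)&(s>150)&(v>120),0.004)]
print('dark');[print(*b) for b in blobs(c,roi&(v<70),0.004,200)]
print('teal');[print(*b) for b in blobs(c,roi&(abs(h-92)<12)&(s>100),0.03)]
P=cloud(c)
print('depth');[print(*b, ) for b in blobs(c,roi&(P[...,2]>0.008)&(P[...,2]<0.2),0.0)]
for u,vv in [(223,219),(267,219),(317,219),(369,224),(170,221),(419,228)]: 
  q=P[vv-8:vv+9,u-8:u+9].reshape(-1,3); print(u,vv,q[:,2].max().round(3),q[:,2].min().round(3))
show(c,'pics/top1.png',180,150,440,250,3)
w=read_camera('scene'); show(w,'pics/sc1.png',220,140,430,300,3)
E
```

```text
yellow
[210.  180.8] 140 [0.6279 0.3005] [626.5 295. ] [124.8  16.5] 76.3
[373.7 181.5] 59 [ 0.627 -0.28 ] [ 626.8 -281. ] [25.1 28.4] 63.7
[467.9 237. ] 66 [ 0.4314 -0.6058] [ 431.5 -606.2] [27.9 28.2] 110.9
dark
[374.5 182.2] 897 [ 0.6243 -0.2826] [ 579.5 -292.6] [183.6 148.3] 97.6
[215.4 174.1] 327 [0.6524 0.2818] [652.6 281.9] [145.7  29.4] 76.2
[270.4 181.8] 794 [0.6249 0.0859] [624.8  85.9] [144.8  85.2] 85.0
[323.9 181.7] 672 [ 0.6258 -0.1036] [ 626.6 -104. ] [ 82.5 142. ] 88.8
[211.2 189.3] 331 [0.5977 0.2952] [599.1 295. ] [145.3  32.5] 76.6
teal
[267.2 220.3] 121 [0.486  0.0923] [486.7  92.8] [76.2 22.9] 58.6
depth
[166.7 164.7] 759 [0.6866 0.4579] [682.1 447.4] [ 79.9 143.5] 102.7
[392.6 157.6] 111 [ 0.7139 -0.349 ] [ 708.9 -348.5] [29.1 68. ] 90.9
[458.2 175.4] 3464 [ 0.6502 -0.5805] [ 648.3 -578.6] [151.3 299.4] 90.0
[379.5 176.4] 21 [ 0.6459 -0.3013] [ 647.2 -301.3] [22.6 22.9] 114.0
[169.  220.5] 238 [0.4867 0.4418] [485.2 442.2] [91.8 98.2] 76.8
[222.9 219.1] 148 [0.4923 0.2518] [493.2 253.4] [ 19.  134.6] 120.5
[266.9 219.4] 176 [0.4915 0.0969] [490.9  97.5] [82.4 33. ] 56.2
[316.2 218.7] 68 [ 0.4944 -0.0769] [493.5 -76. ] [28.2 28.2] 31.7
[420.1 228.2] 241 [ 0.4619 -0.4409] [ 461.  -438.6] [66.7 80.1] 58.2
[368.6 224.9] 103 [ 0.4733 -0.2606] [ 475.1 -261.3] [48.4 30.4] 60.1
223 219 0.025 -0.01
267 219 0.059 -0.009
317 219 0.04 -0.008
369 224 0.078 -0.008
170 221 0.031 -0.01
419 228 1.642 -0.006
```

View pics/top1.png

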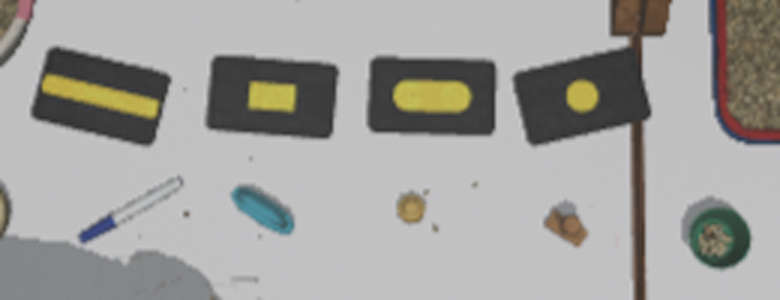

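View pics/sc1.png

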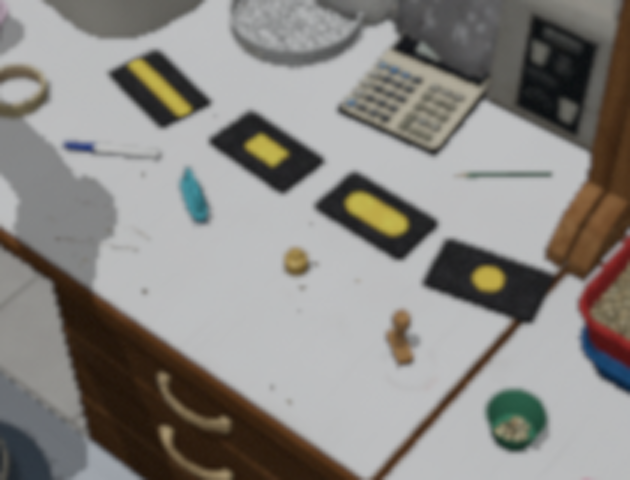

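```bash
python3 -m crank '[1,0.125,-0.205,0,0,0,-0.09, 1,0.125,-0.205,0,0,0,-0.09, 1,0.125,-0.205,0,0,0,-0.09, 1,0.125,-0.205,0,0,0,-0.09, 1,0.125,-0.205,0,0,0,-0.09, 1,0.125,-0.205,0,0,0,-0.09, 1,0.125,-0.205,0,0,0,-0.09, 1,0.125,-0.205,0,0,0,-0.09, 1,0.125,-0.205,0,0,0,-0.09, 1,0,0,0,0,0,0, 1,0,0,0,0,0,0]'
cat >> h.py <<'E'
def st():
    o=telemetry.get_obs(); R=o['eef_rot']
    print('t',round(o['time'],2),'tcp',o['tcp_pos'].round(4) if hasattr(o['tcp_pos'],'round') else o['tcp_pos'],'jaw',round(float(np.degrees(np.arctan2(R[1][2],R[0][2]))),1),'down',np.round(np.array(R)[:,1],3),'w',round(o['width'],4),'F',np.round(o['ft_force'],1)); return o
E
python3 - <<'E'
from h import *
st(); c=read_camera('wrist'); show(c,'pics/w1.png',0,0,640,400,1); print(c['T'].round(3).tolist(),c['fx'],c['cx'],c['cy'])
P=cloud(c);print(P[::60,::80,2].round(3))
E
```

```text
time: 1.3
tcp_pos: [0.4946, 0.2339, 0.2373]
eef_rot: [[0.481, -0.001, 0.876], [-0.876, 0.002, 0.481], [-0.002, -1.0, 0.0]]
ft_force: [-0.8, 0.5, -1.0]
width: 0.0874
t 1.3 tcp [0.4946 0.2339 0.2373] jaw 28.8 down [-0.001  0.002 -1.   ] w 0.0874 F [-0.8  0.5 -1. ]
[[0.876, -0.459, -0.146, 0.455], [0.482, 0.836, 0.264, 0.306], [0.001, -0.301, 0.954, 0.384], [0.0, 0.0, 0.0, 1.0]] 323.77315472294794 320.14064836447477 197.37224728217984
[[-0.748 -0.75  -0.749  0.001  0.001  0.001  0.002  0.002]
 [-0.139 -0.375 -0.648  0.001  0.     0.002  0.001  0.056]
 [ 0.002 -0.189  0.001 -0.     0.016  0.001  0.001  0.081]
 [-0.011 -0.246  0.001  0.001  0.013  0.003  0.007  0.002]
 [-0.751 -0.75   0.001  0.224  0.001  0.222  0.002  0.025]
 [ 0.316  0.316  0.309  0.31   0.309  0.31   0.308  0.316]
 [ 0.33   0.314  0.306  0.002  0.322  0.322  0.322  0.322]]
```

View pics/w1.png

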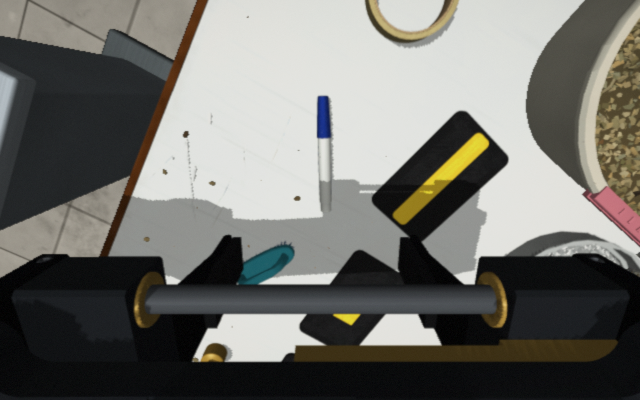

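```bash
cat >> h.py <<'E'
def depthblob(c,lo,hi,u0,v0,u1,v1,amin=60):
    P=cloud(c); m=np.zeros((400,640),bool); m[v0:v1,u0:u1]=1; m&=(P[...,2]>lo)&(P[...,2]<hi)
    n,l,s,ce=cv2.connectedComponentsWithStats(m.astype(np.uint8))
    for i in range(1,n):
        if s[i,4]<amin: continue
        p=P[l==i]; rc=cv2.minAreaRect((p[:,:2]*1000).astype(np.float32)); b=cv2.boxPoints(rc); e=[b[1]-b[0],b[2]-b[1]]; e=max(e,key=np.linalg.norm)
        print('blob',ce[i].round(1),s[i,4],'mean',p.mean(0).round(4),'rect',np.round(rc[0],1),np.round(rc[1],1),'ang',round(float(np.degrees(np.arctan2(e[1],e[0]))%180),1),'ztop',np.percentile(p[:,2],97).round(4))
def yel(c,z=0.004,amin=60):
    H=hsv(c).astype(int); m=(abs(H[...,0]-28)<6)&(H[...,1]>150)&(H[...,2]>70)
    [print('yel',*b) for b in blobs(c,m,z,amin)]
E
python3 - <<'E'
from h import *
c=read_camera('wrist'); depthblob(c,0.006,0.04,290,80,360,230); yel(c)
H=hsv(c).astype(int); m=(H[...,2]<60); m[:, :360]=0; m[:100]=0; m[240:]=0; m[:,515:]=0
m=cv2.morphologyEx(m.astype(np.uint8),cv2.MORPH_OPEN,np.ones((3,3))); y=(abs(H[...,0]-28)<6)&(H[...,1]>150)&(H[...,2]>70);y[:, :360]=0; y[:100]=0; y[240:]=0;y[:,510:]=0
[print('mat',*b) for b in blobs(c,cv2.morphologyEx((m>0).astype(np.uint8)|y.astype(np.uint8),cv2.MORPH_CLOSE,np.ones((5,5))),0.004,300)]
E
```

```text
blob [324.3 151. ] 1463 mean [0.4898 0.2534 0.0153] rect [491.7 249.9] [ 16.  134.5] ang 119.5 ztop 0.018
yel [441.8 175.8] 2197 [0.629 0.294] [628.3 290.4] [141.5  24. ] 76.4
yel [347.8 317.2] 158 [0.632 0.065] [631.4  62.1] [34.8 15. ] 20.9
mat [439.9 175.6] 8886 [0.6271 0.2929] [626.4 284.7] [160.3  89.7] 77.3
```

```bash
python3 -m crank '[1,-0.015,0.08,0,0,0,0.016, 1,0,0,-0.22,0,0,0, 1,0,0,-0.22,0,0,0, 1,0,0,-0.22,0,0,0, 1,0,0,-0.2,0,0,0, 1,0,0,-0.1,0,0,0, 1,0,0,0,0,0,0, 1,0,0,0,0,0,0]' 20
```

```text
time: 2.2
tcp_pos: [0.4831, 0.2754, 0.0404]
eef_rot: [[0.524, 0.001, 0.852], [-0.852, 0.016, 0.524], [-0.014, -1.0, 0.009]]
ft_force: [-0.7, 0.6, 0.7]
width: 0.0872
```

```bash
python3 -m crank '[1,0.042,-0.125,0,0,0,-0.05, 1,0,0,0,0,0,0, 1,0,0,0,0,0,0]'; python3 - <<'E'
from h import *
st()
E
```

```text
time: 2.5
tcp_pos: [0.4927, 0.256, 0.0443]
eef_rot: [[0.495, 0.006, 0.869], [-0.869, 0.022, 0.495], [-0.016, -1.0, 0.017]]
ft_force: [-0.0, -0.0, -0.1]
width: 0.0872
t 2.5 tcp [0.4927 0.256  0.0443] jaw 29.7 down [ 0.006  0.022 -1.   ] w 0.0872 F [-0.  -0.  -0.1]
```

```bash
python3 -m crank '[1,-0.005,-0.03,-0.06,-0.028,0.008,0, 1,0,0,-0.03,0,0,0, 1,0,0,0,0,0,0]'; python3 -m crank '[1,0,0,0,0,0,0]'
```

```text
time: 2.8
tcp_pos: [0.4923, 0.2524, 0.0272]
eef_rot: [[0.498, 0.003, 0.867], [-0.867, 0.002, 0.498], [-0.0, -1.0, 0.004]]
ft_force: [-0.5, -0.6, -0.7]
width: 0.0868
time: 2.9
tcp_pos: [0.492, 0.2528, 0.0269]
eef_rot: [[0.498, 0.003, 0.867], [-0.867, 0.002, 0.498], [-0.0, -1.0, 0.003]]
ft_force: [0.2, 0.9, -0.8]
width: 0.0873
```

```bash
python3 -m crank '[1,0,-0.012,-0.04,0,0,0, 1,0,0,0,0,0,0]' 20; python3 -m crank '[-1,0,0,0,0,0,0, -1,0,0,0,0,0,0, -1,0,0,0,0,0,0, -1,0,0,0,0,0,0,-1,0,0,0,0,0,0, -1,0,0,0,0,0,0, -1,0,0,0,0,0,0]' 20
```

```text
time: 3.1
tcp_pos: [0.4918, 0.2505, 0.0182]
eef_rot: [[0.499, 0.003, 0.867], [-0.867, 0.002, 0.499], [-0.0, -1.0, 0.003]]
ft_force: [0.5, 0.3, -0.5]
width: 0.0869
time: 3.8
tcp_pos: [0.4921, 0.2504, 0.0184]
eef_rot: [[0.498, 0.003, 0.867], [-0.867, 0.002, 0.498], [-0.0, -1.0, 0.004]]
ft_force: [0.1, -0.2, -0.4]
width: 0.0391
```

```bash
python3 -m crank '[-1,0,0,0,0,0,0, -1,0,0,0,0,0,0, -1,0,0,0,0,0,0, -1,0,0,0,0,0,0,-1,0,0,0,0,0,0]' 20;  python3 -m crank '[-1,0,0,0.2,0,0,0, -1,0,0,0.2,0,0,0, -1,0,0,0,0,0,0]' 20
```

```text
time: 4.3
tcp_pos: [0.4922, 0.2504, 0.0185]
eef_rot: [[0.498, 0.003, 0.867], [-0.867, 0.002, 0.498], [-0.0, -1.0, 0.004]]
ft_force: [0.6, 0.8, 0.1]
width: 0.0146
time: 4.6
tcp_pos: [0.4911, 0.2496, 0.0991]
eef_rot: [[0.498, -0.001, 0.867], [-0.867, -0.0, 0.498], [0.0, -1.0, -0.001]]
ft_force: [0.5, 0.1, 0.1]
width: 0.0149
```

```bash
python3 -m crank '[-1,0.098,0.029,0,0,0,-0.138, -1,0.098,0.029,0,0,0,-0.138, -1,0.098,0.029,0,0,0,-0.138, -1,0.098,0.029,0,0,0,-0.138, -1,0.098,0.029,0,0,0,-0.138, -1,0.098,0.029,0,0,0,-0.138, -1,0.098,0.029,0,0,0,-0.138, -1,0,0,0,0,0,0, -1,0,0,0,0,0,0]' 20
python3 - <<'E'
from h import *
st(); c=read_camera('wrist'); show(c,'pics/w2.png',0,0,640,400,1); yel(c)
E
```

```text
time: 5.5
tcp_pos: [0.6289, 0.2906, 0.0941]
eef_rot: [[-0.262, -0.006, 0.965], [-0.965, -0.001, -0.262], [0.003, -1.0, -0.006]]
ft_force: [-0.0, -0.4, 0.1]
width: 0.0151
t 5.5 tcp [0.6289 0.2906 0.0941] jaw -15.2 down [-0.006 -0.001 -1.   ] w 0.0151 F [-0.  -0.4  0.1]
yel [310.1 138. ] 746 [0.6361 0.3432] [635.  325.6] [67.9 22.3] 61.4
```

View pics/w2.png

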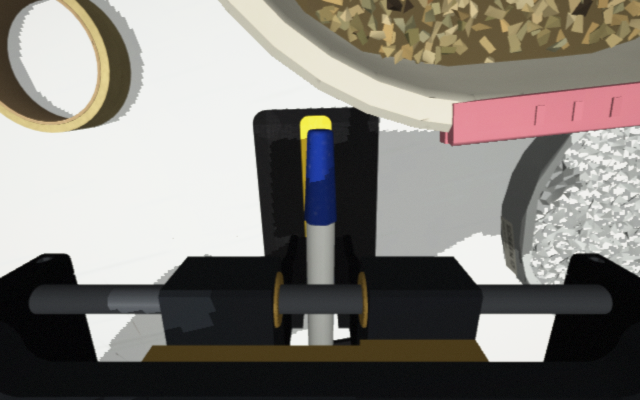

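```bash
python3 -m crank '[-1,-0.003,0,-0.1,0,-0.008,0.03, -1,0,0,-0.1,0,0,0, -1,0,0,-0.08,0,0,0, -1,0,0,-0.03,0,0,0, -1,0,0,0,0,0,0]' 20
python3 - <<'E'
from h import *
st()
E
```

```text
time: 6.05
tcp_pos: [0.6242, 0.2899, 0.0304]
eef_rot: [[-0.233, -0.003, 0.972], [-0.972, 0.001, -0.233], [0.0, -1.0, -0.003]]
ft_force: [0.1, -0.0, -0.2]
width: 0.0146
t 6.05 tcp [0.6242 0.2899 0.0304] jaw -13.5 down [-0.003  0.001 -1.   ] w 0.0146 F [ 0.1 -0.  -0.2]
```

```bash
python3 -m crank '[-1,0.02,0.002,-0.033,0,0,0, -1,0,0,0,0,0,0]' 20;python3 -m crank '[-1,0,0,0,0,0,0]' 20
```

```text
time: 6.25
tcp_pos: [0.6288, 0.2906, 0.0244]
eef_rot: [[-0.233, -0.002, 0.972], [-0.972, 0.001, -0.233], [-0.001, -1.0, -0.002]]
ft_force: [-0.4, 0.4, 0.3]
width: 0.015
time: 6.35
tcp_pos: [0.6294, 0.2906, 0.0249]
eef_rot: [[-0.233, -0.001, 0.972], [-0.972, 0.002, -0.233], [-0.002, -1.0, -0.001]]
ft_force: [0.2, -0.0, -0.2]
width: 0.0145
```

```bash
python3 -m crank '[-1,-0.004,0,-0.01,0,0,0, -1,0,0,0,0,0,0]' 20;python3 -m crank '[-0.1,0,0,0,0,0,0, -0.1,0,0,0,0,0,0, -0.1,0,0,0,0,0,0, -0.1,0,0,0,0,0,0]' 20;python3 -m crank '[-0.1,0,0,0.15,0,0,0, 0,0,0,0.2,0,0,0, 0.1,0,0,0.2,0,0,0, 0.1,0,0,0.2,0,0,0]' 20
python3 - <<'E'
from h import *
st(); c=read_camera('wrist'); show(c,'pics/w3.png',0,0,640,400,1); yel(c); depthblob(c,0.012,0.035,270,60,370,380)
E
```

```text
time: 6.55
tcp_pos: [0.6293, 0.2909, 0.0237]
eef_rot: [[-0.233, 0.001, 0.972], [-0.972, 0.003, -0.233], [-0.003, -1.0, 0.0]]
ft_force: [-0.3, 1.1, 0.4]
width: 0.0147
time: 6.95
tcp_pos: [0.6297, 0.2911, 0.0245]
eef_rot: [[-0.233, 0.002, 0.972], [-0.972, 0.003, -0.233], [-0.004, -1.0, 0.001]]
ft_force: [0.1, -0.4, 0.4]
width: 0.0365
time: 7.35
tcp_pos: [0.6241, 0.289, 0.1711]
eef_rot: [[-0.233, -0.012, 0.972], [-0.972, -0.005, -0.233], [0.007, -1.0, -0.011]]
ft_force: [-0.3, 0.4, 0.1]
width: 0.0469
t 7.35 tcp [0.6241 0.289  0.1711] jaw -13.5 down [-0.012 -0.005 -1.   ] w 0.0469 F [-0.3  0.4  0.1]
yel [315.9 173.4] 973 [0.6204 0.2955] [619.7 290.1] [144.7  18.3] 76.3
yel [335.6 124.1] 60 [0.6503 0.3395] [650.  337.5] [33.6  1.8] 78.6
yel [362.6 334.1] 668 [0.6283 0.0954] [627.6  94.4] [36.2 33.4] 116.5
blob [327.3 174.6] 2067 mean [0.632  0.2958 0.0194] rect [631.2 290.7] [134.8  16.1] ang 77.3 ztop 0.022
```

View pics/w3.png

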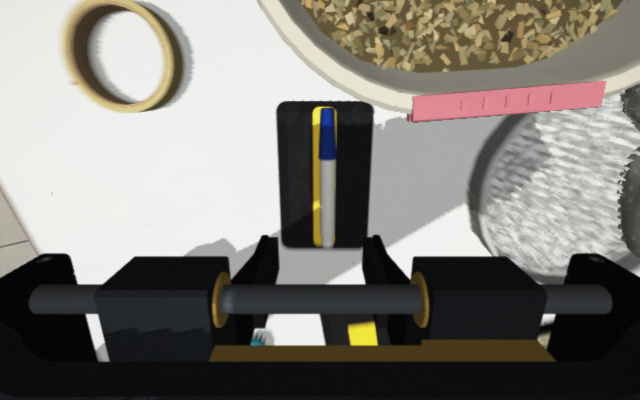

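```bash
python3 -m crank '[0.6,-0.121,-0.174,0.036,0,0,-0.062, 0.6,-0.121,-0.174,0.036,0,0,-0.062, 0.6,-0.121,-0.174,0.036,0,0,-0.062, 0.6,-0.121,-0.174,0.036,0,0,-0.062, 0.6,-0.121,-0.174,0.036,0,0,-0.062, 0.6,-0.121,-0.174,0.036,0,0,-0.062, 0.6,-0.121,-0.174,0.036,0,0,-0.062, 0.6,0,0,0,0,0,0, 0.6,0,0,0,0,0,0]' 25
python3 - <<'E'
from h import *
st(); c=read_camera('wrist'); show(c,'pics/w4.png',0,0,640,400,1); yel(c); depthblob(c,0.012,0.07,240,60,420,250)
E
```

```text
time: 8.3
tcp_pos: [0.4528, 0.0407, 0.2343]
eef_rot: [[-0.555, 0.011, 0.832], [-0.831, 0.009, -0.555], [-0.014, -1.0, 0.004]]
ft_force: [0.1, 0.9, -0.2]
width: 0.0695
t 8.3 tcp [0.4528 0.0407 0.2343] jaw -33.7 down [ 0.011  0.009 -1.   ] w 0.0695 F [ 0.1  0.9 -0.2]
yel [429.8  46. ] 1714 [0.6278 0.0875] [627.7  86.9] [55.5 32.7] 85.8
yel [504.4 187.8] 2137 [ 0.6287 -0.1025] [ 628.7 -103.6] [93.2 37.9] 88.7
blob [320.1 113.3] 1830 mean [0.4919 0.0956 0.0342] rect [490.8  94.3] [82.7 28.4] ang 56.9 ztop 0.0558
blob [401.9 231.3] 430 mean [ 0.4973 -0.0718  0.0251] rect [496.7 -76.1] [25.3 32.6] ang 125.1 ztop 0.0357
```

View pics/w4.png

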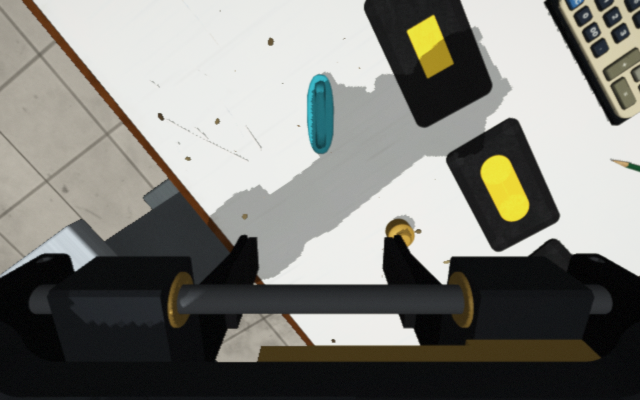

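```bash
python3 -m crank '[0.6,0.095,0.134,-0.1,-0.011,0.014,0.013, 0.6,0.095,0.134,-0.1,0,0,0, 0.6,0,0,-0.2,0,0,0, 0.6,0,0,-0.2,0,0,0, 0.6,0,0,-0.15,0,0,0, 0.6,0,0,-0.05,0,0,0, 0.6,0,0,0,0,0,0]' 25
python3 - <<'E'
from h import *
st()
E
```

```text
time: 9.05
tcp_pos: [0.4978, 0.1046, 0.0672]
eef_rot: [[-0.535, 0.005, 0.845], [-0.845, 0.002, -0.535], [-0.004, -1.0, 0.004]]
ft_force: [-1.1, -0.2, 0.7]
width: 0.0701
t 9.05 tcp [0.4978 0.1046 0.0672] jaw -32.4 down [ 0.005  0.002 -1.   ] w 0.0701 F [-1.1 -0.2  0.7]
```

```bash
python3 -m crank '[0.6,-0.035,-0.052,-0.08,0,0,-0.01, 0.6,0,0,-0.08,0,0,0, 0.6,0,0,-0.03,0,0,0, 0.6,0,0,0,0,0,0]' 25
python3 -m crank '[0.6,0,0,0,0,0,0]'
```

```text
time: 9.45
tcp_pos: [0.4958, 0.0965, 0.0322]
eef_rot: [[-0.539, 0.014, 0.842], [-0.842, 0.005, -0.539], [-0.012, -1.0, 0.009]]
ft_force: [-0.5, -0.4, -0.8]
width: 0.0695
time: 9.55
tcp_pos: [0.4968, 0.0969, 0.0333]
eef_rot: [[-0.539, 0.016, 0.842], [-0.842, 0.006, -0.539], [-0.013, -1.0, 0.01]]
ft_force: [0.3, -0.6, -0.0]
width: 0.0696
```

```bash
python3 -m crank '[0.6,-0.03,-0.013,-0.042,-0.008,0.02,0, 0.6,0,0,0,0,0,0]' 25
python3 -m crank '[-1,0,0,0,0,0,0, -1,0,0,0,0,0,0]'
```

```text
time: 9.75
tcp_pos: [0.4917, 0.0948, 0.0261]
eef_rot: [[-0.539, 0.002, 0.842], [-0.842, 0.0, -0.539], [-0.001, -1.0, 0.002]]
ft_force: [0.3, -0.1, 0.2]
width: 0.0697
time: 9.95
tcp_pos: [0.492, 0.095, 0.0264]
eef_rot: [[-0.539, 0.003, 0.843], [-0.843, 0.001, -0.539], [-0.002, -1.0, 0.002]]
ft_force: [-0.0, 0.4, -0.1]
width: 0.0605
```

```bash

python3 -m crank '[-1,0,0,0,0,0,0, -1,0,0,0,0,0,0, -1,0,0,0,0,0,0, -1,0,0,0,0,0,0, -1,0,0,0,0,0,0, -1,0,0,0,0,0,0, -1,0,0,0,0,0,0]' 25;python3 -m crank '[-1,0,0,0.2,0,0,0, -1,0,0,0.2,0,0,0, -1,0,0,0.1,0,0,0, -1,0,0,0,0,0,0]'
```

```text
time: 10.65
tcp_pos: [0.4921, 0.0951, 0.0267]
eef_rot: [[-0.539, 0.003, 0.843], [-0.843, 0.001, -0.539], [-0.002, -1.0, 0.002]]
ft_force: [0.1, 0.4, 0.8]
width: 0.028
time: 11.05
tcp_pos: [0.4905, 0.0943, 0.1283]
eef_rot: [[-0.539, -0.001, 0.842], [-0.842, -0.001, -0.539], [0.002, -1.0, -0.0]]
ft_force: [-0.3, -0.3, -0.5]
width: 0.0283
```

```bash
python3 -m crank '[-1,0.115,-0.165,0,0,0,0.116, -1,0.115,-0.165,0,0,0,0.116, -1,0.115,-0.165,0,0,0,0.116, -1,0.115,-0.165,0,0,0,0.116, -1,0.115,-0.165,0,0,0,0.116, -1,0.115,-0.165,0,0,0,0.116, -1,0,0,0,0,0,0, -1,0,0,0,0,0,0]' 25
python3 - <<'E'
from h import *
st(); c=read_camera('wrist'); show(c,'pics/w5.png',0,0,640,400,1); yel(c)
E
```

```text
time: 11.85
tcp_pos: [0.6264, -0.1082, 0.1167]
eef_rot: [[0.009, -0.017, 1.0], [-1.0, -0.002, 0.009], [0.002, -1.0, -0.017]]
ft_force: [-0.3, 0.9, -1.0]
width: 0.0287
t 11.85 tcp [ 0.6264 -0.1082  0.1167] jaw 0.5 down [-0.017 -0.002 -1.   ] w 0.0287 F [-0.3  0.9 -1. ]
yel [325.5 165.3] 2198 [ 0.6295 -0.0805] [628.7 -87.6] [60.4 36.9] 110.4
```

View pics/w5.png

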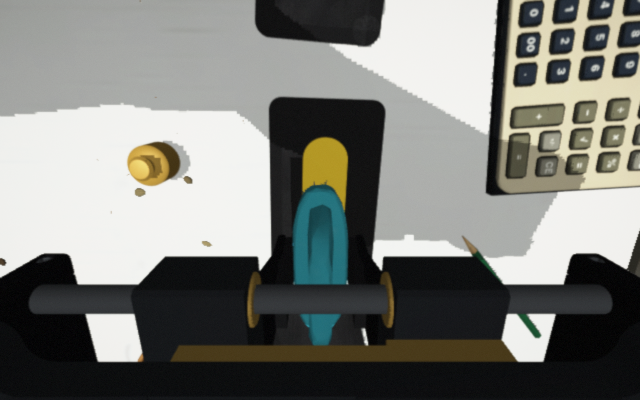

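```bash
python3 -m crank '[-1,0.014,0.02,-0.12,0.003,-0.022,-0.038, -1,0,0,-0.12,0,0,0, -1,0,0,-0.08,0,0,0, -1,0,0,-0.04,0,0,0, -1,0,0,0,0,0,0]' 25
python3 - <<'E'
from h import *
c=read_camera('wrist');depthblob(c,0.008,0.05,60,120,210,215)
st()
E
```

```text
time: 12.4
tcp_pos: [0.6258, -0.097, 0.0404]
eef_rot: [[-0.016, -0.002, 1.0], [-1.0, 0.003, -0.016], [-0.003, -1.0, -0.003]]
ft_force: [-0.3, -0.9, -0.9]
width: 0.0288
blob [ 88.6 202.5] 1406 mean [ 0.501 -0.068  0.02 ] rect [500.1 -69.1] [12.2 25.9] ang 158.4 ztop 0.0261
t 12.45 tcp [ 0.6262 -0.0969  0.0409] jaw -0.9 down [-0.002  0.003 -1.   ] w 0.0288 F [ 0.4  0.9 -1.5]
```

```bash
python3 -m crank '[-1,0.01,-0.033,-0.03,0,0,0, -1,0,0,0,0,0,0]' 25;python3 -m crank '[-1,0,0,0,0,0,0]' 25
```

```text
time: 12.65
tcp_pos: [0.6293, -0.1035, 0.0361]
eef_rot: [[-0.015, 0.001, 1.0], [-1.0, 0.003, -0.015], [-0.003, -1.0, 0.001]]
ft_force: [-0.4, 0.3, -0.8]
width: 0.0284
time: 12.75
tcp_pos: [0.6299, -0.1037, 0.0367]
eef_rot: [[-0.015, 0.002, 1.0], [-1.0, 0.003, -0.015], [-0.003, -1.0, 0.002]]
ft_force: [-0.1, 0.2, -0.1]
width: 0.0279
```

```bash
python3 -m crank '[-1,-0.006,0,-0.025,0,0,0, -1,0,0,0,0,0,0]' 25;python3 -m crank '[-1,0,0,-0.004,0,0,0]' 25
```

```text
time: 12.95
tcp_pos: [0.6291, -0.1042, 0.0323]
eef_rot: [[-0.016, 0.004, 1.0], [-1.0, 0.003, -0.016], [-0.003, -1.0, 0.004]]
ft_force: [-0.1, 0.6, -0.9]
width: 0.0281
time: 13.05
tcp_pos: [0.6294, -0.1043, 0.0317]
eef_rot: [[-0.016, 0.005, 1.0], [-1.0, 0.003, -0.016], [-0.003, -1.0, 0.005]]
ft_force: [-0.1, 0.9, -0.4]
width: 0.0284
```

```bash
python3 -m crank '[0.2,0,0,0,0,0,0, 0.2,0,0,0,0,0,0, 0.2,0,0,0,0,0,0, 0.2,0,0,0,0,0,0]' 25;python3 -m crank '[0.2,0,0,0.15,0,0,0, 0.2,0,0,0.2,0,0,0, 0.2,0,0,0.2,0,0,0, 0.2,0,0,0.2,0,0,0, 0.2,0,0,0.1,0,0,0, 0.2,0,0,0,0,0,0]' 25
python3 - <<'E'
from h import *
st(); c=read_camera('wrist'); show(c,'pics/w6.png',0,0,640,400,1); yel(c); depthblob(c,0.012,0.07,0,0,640,250)
E
```

```text
time: 13.45
tcp_pos: [0.6297, -0.1043, 0.0321]
eef_rot: [[-0.016, 0.006, 1.0], [-1.0, 0.003, -0.016], [-0.003, -1.0, 0.006]]
ft_force: [1.2, 0.1, -0.4]
width: 0.0495
time: 14.05
tcp_pos: [0.6276, -0.1041, 0.2075]
eef_rot: [[-0.016, 0.003, 1.0], [-1.0, 0.003, -0.016], [-0.003, -1.0, 0.003]]
ft_force: [-0.9, -0.8, -0.3]
width: 0.0522
t 14.05 tcp [ 0.6276 -0.1041  0.2075] jaw -0.9 down [ 0.003  0.003 -1.   ] w 0.0522 F [-0.9 -0.8 -0.3]
yel [314.3   2.8] 221 [0.6263 0.0629] [625.4  62.3] [ 5.9 31.5] 177.6
yel [314.2 154.7] 684 [ 0.6228 -0.0835] [ 628.1 -100.6] [88.  37.1] 72.1
yel [322.  316.8] 160 [ 0.6284 -0.2927] [ 628.4 -293.8] [10.7 33.3] 178.9
blob [546.2  96.2] 36191 mean [ 0.8477 -0.0279  0.0282] rect [854.2 -65.2] [191.  271.2] ang 95.9 ztop 0.0616
blob [190.3 154.1] 859 mean [ 0.4975 -0.0764  0.0268] rect [494.3 -77.9] [32.4 31.5] ang 21.0 ztop 0.0362
blob [321.4 178.3] 1847 mean [ 0.6303 -0.1012  0.0382] rect [ 630.5 -105.7] [82.9 28.5] ang 88.5 ztop 0.0597
```

View pics/w6.png

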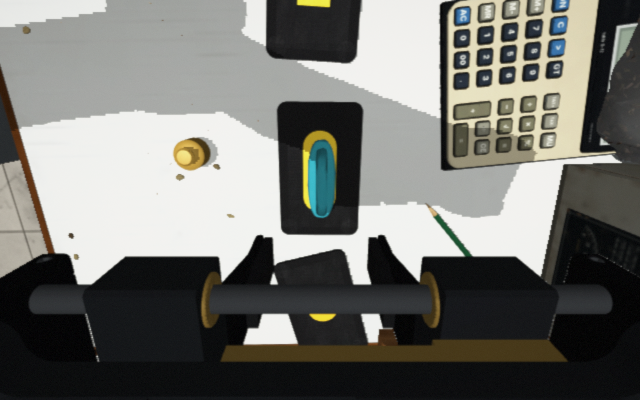

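```bash
python3 -m crank '[0.6,-0.166,0.033,-0.05,0,0,0, 0.6,-0.166,0.033,-0.1,0,0,0, 0.6,-0.166,0.033,-0.1,0,0,0, 0.6,-0.166,0.033,-0.15,0,0,0, 0.6,0,0,-0.1,0,0,0, 0.6,0,0,0,0,0,0]' 40
python3 - <<'E'
from h import *
st()
E
```

```text
time: 14.7
tcp_pos: [0.4822, -0.0755, 0.0954]
eef_rot: [[-0.016, -0.012, 1.0], [-1.0, 0.002, -0.016], [-0.002, -1.0, -0.013]]
ft_force: [-0.6, -0.0, 0.2]
width: 0.0693
t 14.7 tcp [ 0.4822 -0.0755  0.0954] jaw -0.9 down [-0.012  0.002 -1.   ] w 0.0693 F [-0.6 -0.   0.2]
```

```bash
python3 -m crank '[0.6,0.06,-0.012,-0.1,0,-0.015,0, 0.6,0,0,-0.12,0,0,0, 0.6,0,0,-0.06,0,0,0, 0.6,0,0,0,0,0,0, 0.6,0,0,0,0,0,0]' 40
```

```text
time: 15.2
tcp_pos: [0.4954, -0.0783, 0.0371]
eef_rot: [[-0.016, -0.002, 1.0], [-1.0, 0.002, -0.016], [-0.002, -1.0, -0.002]]
ft_force: [0.2, -0.1, -0.4]
width: 0.0696
```

```bash
python3 -m crank '[0.6,-0.003,0,-0.07,0,0,0, 0.6,0,0,0,0,0,0, 0.6,0,0,0,0,0,0]' 40; python3 -m crank '[-1,0,0,0,0,0,0, -1,0,0,0,0,0,0, -1,0,0,0,0,0,0, -1,0,0,0,0,0,0, -1,0,0,0,0,0,0, -1,0,0,0,0,0,0, -1,0,0,0,0,0,0, -1,0,0,0,0,0,0]' 40
```

```text
time: 15.5
tcp_pos: [0.4964, -0.0785, 0.0239]
eef_rot: [[-0.016, 0.002, 1.0], [-1.0, 0.002, -0.016], [-0.002, -1.0, 0.002]]
ft_force: [-0.3, -1.3, -0.2]
width: 0.0696
time: 16.3
tcp_pos: [0.496, -0.0783, 0.0249]
eef_rot: [[-0.016, 0.002, 1.0], [-1.0, 0.002, -0.016], [-0.002, -1.0, 0.002]]
ft_force: [-1.5, -0.4, 0.2]
width: 0.0305
```

```bash
python3 -m crank '[-1,0,0,0.15,0,0,0, -1,0,0,0.2,0,0,0, -1,0,0,0.2,0,0,0, -1,0.046,-0.1,0.2,0,0,0, -1,0.046,-0.2,0.1,0,0,0, -1,0.046,-0.2,0,0,0,0, -1,0.046,-0.2,0,0,0,0, -1,0.046,-0.2,0,0,0,0, -1,0.046,-0.2,0,0,0,0, -1,0.046,-0.2,0,0,0,0, -1,0,-0.1,0,0,0,0, -1,0,0,0,0,0,0, -1,0,0,0,0,0,0]' 40
python3 - <<'E'
from h import *
st(); c=read_camera('wrist'); show(c,'pics/w7.png',0,0,640,400,1); yel(c); depthblob(c,0.012,0.09,0,0,640,250)
E
```

```text
time: 17.6
tcp_pos: [0.5583, -0.3659, 0.1972]
eef_rot: [[-0.007, -0.003, 1.0], [-1.0, 0.002, -0.007], [-0.002, -1.0, -0.003]]
ft_force: [-0.2, 0.9, -1.9]
width: 0.0301
t 17.6 tcp [ 0.5583 -0.3659  0.1972] jaw -0.4 down [-0.003  0.002 -1.   ] w 0.0301 F [-0.2  0.9 -1.9]
yel [390.4  89.7] 1212 [ 0.6292 -0.2787] [ 629.  -278.7] [36.9 38. ] 20.9
blob [221.9  65.4] 1852 mean [ 0.475  -0.2583  0.042 ] rect [ 472.6 -258.7] [48.  23.2] ang 56.7 ztop 0.0739
blob [536.6 162.2] 11091 mean [ 0.7485 -0.3411  0.0611] rect [ 787.8 -344.3] [175.7  64. ] ang 0.4 ztop 0.0861
blob [216.2 230.9] 969 mean [ 0.4489 -0.4188  0.0303] rect [ 459.2 -421.1] [70.8 54.3] ang 0.6 ztop 0.044
blob [504.5 244.5] 2475 mean [ 0.7395 -0.4246  0.0538] rect [ 731.3 -430.1] [ 31.9 251.7] ang 177.6 ztop 0.0586
```

View pics/w7.png

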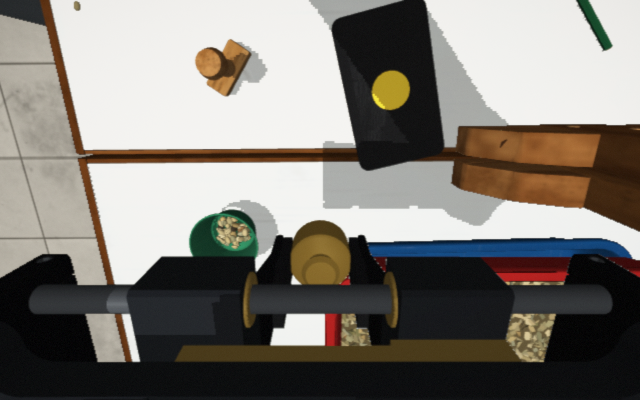

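```bash
python3 -m crank '[-1,0,0,0,0,0,0.16, -1,0,0,0,0,0,0.16, -1,0,0,0,0,0,0.16, -1,0,0,0,0,0,0.16, -1,0,0.03,0,0,0,0.16, -1,0,0.05,0,0,0,0.16, -1,0.02,0.1,0,0,0,0.16, -1,0.1,0.1,0,0,0,0, -1,0.1,0.1,0,0,0,0, -1,0.1,0.05,0,0,0,0, -1,0,0,0,0,0,0, -1,0,0,0,0,0,0]' 40
python3 - <<'E'
from h import *
st(); c=read_camera('wrist'); show(c,'pics/w8.png',0,0,640,400,1)
E
```

```text
time: 18.85
tcp_pos: [0.6258, -0.249, 0.1966]
eef_rot: [[0.807, -0.009, 0.59], [-0.59, 0.011, 0.807], [-0.013, -1.0, 0.004]]
ft_force: [-0.7, -0.6, -1.8]
width: 0.0306
t 18.85 tcp [ 0.6258 -0.249   0.1966] jaw 53.8 down [-0.009  0.011 -1.   ] w 0.0306 F [-0.7 -0.6 -1.8]
```

View pics/w8.png

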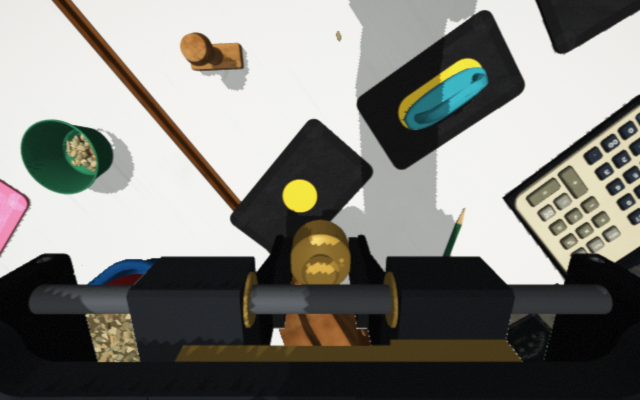

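```bash
python3 -m crank '[-1,0.015,-0.13,-0.05,-0.014,-0.011,0, -1,0,0,-0.15,0,0,0, -1,0,0,-0.2,0,0,0, -1,0,0,-0.18,0,0,0, -1,0,0,-0.08,0,0,0, -1,0,0,0,0,0,0]' 40
python3 -m crank '[-1,0,0,0,0,0,0]'
```

```text
time: 19.5
tcp_pos: [0.6244, -0.278, 0.0637]
eef_rot: [[0.805, 0.003, 0.594], [-0.594, -0.003, 0.805], [0.004, -1.0, -0.0]]
ft_force: [-0.5, -0.6, -2.1]
width: 0.0305
time: 19.6
tcp_pos: [0.6238, -0.2787, 0.064]
eef_rot: [[0.804, 0.003, 0.594], [-0.594, -0.003, 0.804], [0.004, -1.0, -0.001]]
ft_force: [-0.3, -0.2, -2.0]
width: 0.0305
```

```bash
python3 -m crank '[-1,0.025,0,-0.08,0,0,0, -1,0,0,-0.05,0,0,0, -1,0,0,-0.02,0,0,0, -1,0,0,0,0,0,0]' 40
python3 -m crank '[-1,0,0,0,0,0,0]'
```

```text
time: 20.0
tcp_pos: [0.631, -0.2799, 0.0354]
eef_rot: [[0.804, 0.008, 0.595], [-0.595, -0.005, 0.804], [0.01, -1.0, 0.001]]
ft_force: [-0.4, -0.3, -2.5]
width: 0.0307
time: 20.1
tcp_pos: [0.6312, -0.2799, 0.0356]
eef_rot: [[0.804, 0.009, 0.595], [-0.595, -0.006, 0.804], [0.01, -1.0, 0.001]]
ft_force: [-0.3, -0.2, -1.5]
width: 0.0304
```

```bash
python3 -m crank '[-1,-0.011,0.006,-0.032,0.007,0.011,0, -1,0,0,0,0,0,0]' 40
python3 -m crank '[-1,0,0,0,0,0,0]'
```

```text
time: 20.3
tcp_pos: [0.6296, -0.2789, 0.0298]
eef_rot: [[0.804, 0.001, 0.595], [-0.595, -0.0, 0.804], [0.001, -1.0, 0.001]]
ft_force: [-0.3, 1.0, -1.9]
width: 0.0302
time: 20.4
tcp_pos: [0.6298, -0.279, 0.0299]
eef_rot: [[0.804, 0.002, 0.595], [-0.595, -0.001, 0.804], [0.002, -1.0, 0.001]]
ft_force: [-0.6, 0.4, -1.7]
width: 0.0302
```

```bash
python3 -m crank '[-1,0,0,-0.005,0,0,0, 0.2,0,0,0,0,0,0, 0.2,0,0,0,0,0,0, 0.2,0,0,0,0,0,0, 0.2,0,0,0,0,0,0]' 25;python3 -m crank '[0.2,0,0,0.15,0,0,0, 0.2,0,0,0.2,0,0,0, 0.2,0,0,0.2,0,0,0, 0.2,0,0,0.2,0,0,0, 0.2,0,0,0.1,0,0,0, 0.2,0,0,0,0,0,0]' 25
python3 - <<'E'
from h import *
st(); c=read_camera('wrist'); show(c,'pics/w9.png',0,0,640,400,1); depthblob(c,0.01,0.09,150,0,640,250);print();depthblob(c,0.05,0.09,150,0,300,120)
E
```

```text
time: 20.9
tcp_pos: [0.6307, -0.2795, 0.0303]
eef_rot: [[0.804, 0.004, 0.595], [-0.595, -0.002, 0.804], [0.004, -1.0, 0.001]]
ft_force: [0.4, 0.1, -0.0]
width: 0.0499
time: 21.5
tcp_pos: [0.6287, -0.2788, 0.2059]
eef_rot: [[0.804, 0.002, 0.595], [-0.595, -0.001, 0.804], [0.002, -1.0, 0.001]]
ft_force: [0.5, 1.2, -0.0]
width: 0.0523
t 21.5 tcp [ 0.6287 -0.2788  0.2059] jaw 53.5 down [ 0.002 -0.001 -1.   ] w 0.0523 F [ 0.5  1.2 -0. ]
blob [235.1  27.3] 1808 mean [ 0.4762 -0.2554  0.0438] rect [ 472.6 -257.9] [48.7 23.7] ang 60.5 ztop 0.074
blob [469.1  71.7] 2643 mean [ 0.6269 -0.1102  0.0386] rect [ 630.1 -105.8] [83.3 29.3] ang 88.0 ztop 0.06
blob [597.2 181.6] 11436 mean [ 0.8093 -0.0466  0.0208] rect [827.8 -29. ] [146.9 131.4] ang 5.5 ztop 0.0271
blob [320.8 177.1] 807 mean [ 0.6279 -0.2772  0.0306] rect [ 630.  -278.5] [31.3 31.8] ang 145.0 ztop 0.04
blob [173.2 242.4] 600 mean [ 0.5899 -0.4396  0.0459] rect [ 590.  -450.4] [64.2 37.8] ang 54.0 ztop 0.0586
blob [331.2 246.5] 94 mean [ 0.7032 -0.318   0.0177] rect [ 704.  -319.1] [22.2 10.6] ang 52.8 ztop 0.0283

blob [224.3  20.4] 874 mean [ 0.4742 -0.2571  0.0704] rect [ 473.  -257.9] [24.1 22.6] ang 77.7 ztop 0.0745
```

View pics/w9.png

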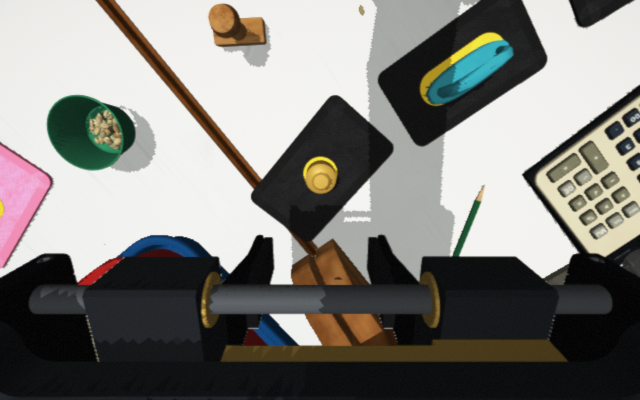

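```bash
python3 -m crank '[0.6,-0.195,0.026,0,0,0,0.028, 0.6,-0.195,0.026,0,0,0,0.028, 0.6,-0.195,0.026,0,0,0,0.028, 0.6,-0.195,0.026,-0.1,0,0,0.028, 0.6,0,0,-0.1,0,0,0, 0.6,0,0,0,0,0,0, 0.6,0,0,0,0,0,0]' 25
python3 - <<'E'
from h import *
st(); c=read_camera('top'); H=hsv(c); 
P=cloud(c); show(c,'pics/t2.png',180,150,440,250,3)
E
```

```text
time: 22.25
tcp_pos: [0.4599, -0.2522, 0.1509]
eef_rot: [[0.856, -0.018, 0.517], [-0.517, 0.007, 0.856], [-0.02, -1.0, -0.003]]
ft_force: [0.5, -0.5, 0.3]
width: 0.0693
t 22.25 tcp [ 0.4599 -0.2522  0.1509] jaw 58.8 down [-0.018  0.007 -1.   ] w 0.0693 F [ 0.5 -0.5  0.3]
```

```bash
python3 -m crank '[0.6,0.065,-0.028,0,-0.009,-0.023,0, 0.6,0,0,0,0,0,0, 0.6,0,0,-0.1,0,0,0, 0.6,0,0,-0.1,0,0,0, 0.6,0,0,0,0,0,0]' 25;python3 -m crank '[0.6,0,0,0,0,0,0]'
```

```text
time: 22.8
tcp_pos: [0.481, -0.2597, 0.1128]
eef_rot: [[0.857, 0.01, 0.515], [-0.515, -0.004, 0.857], [0.011, -1.0, 0.001]]
ft_force: [-0.3, -0.7, 0.1]
width: 0.0694
time: 22.9
tcp_pos: [0.4819, -0.26, 0.1133]
eef_rot: [[0.858, 0.011, 0.514], [-0.514, -0.005, 0.858], [0.012, -1.0, 0.001]]
ft_force: [0.3, 0.3, 0.4]
width: 0.0698
```

```bash
python3 -m crank '[0.6,-0.045,0.01,-0.02,0.005,0.013,0, 0.6,0,0,0,0,0,0, 0.6,0,0,0,0,0,0]' 25
```

```text
time: 23.2
tcp_pos: [0.4737, -0.2585, 0.1112]
eef_rot: [[0.858, 0.003, 0.514], [-0.514, -0.002, 0.858], [0.004, -1.0, -0.0]]
ft_force: [0.8, -0.1, 0.1]
width: 0.0694
```

```bash
python3 -m crank '[0.6,0,0,-0.12,0,0,0, 0.6,0,0,-0.1,0,0,0, 0.6,0,0,0,0,0,0]' 25;python3 -m crank '[0.6,0,0,0,0,0,0]'
```

```text
time: 23.5
tcp_pos: [0.4754, -0.2593, 0.0688]
eef_rot: [[0.858, 0.009, 0.514], [-0.514, -0.004, 0.858], [0.01, -1.0, 0.001]]
ft_force: [-0.3, -0.6, 0.2]
width: 0.0696
time: 23.6
tcp_pos: [0.4757, -0.2596, 0.0694]
eef_rot: [[0.858, 0.009, 0.514], [-0.514, -0.004, 0.858], [0.01, -1.0, 0.001]]
ft_force: [0.1, 0.2, 0.1]
width: 0.0698
```

```bash
python3 -m crank '[0.6,-0.016,0.01,-0.075,0.005,0.012,0, 0.6,0,0,0,0,0,0, 0.6,0,0,0,0,0,0]' 25;python3 -m crank '[-1,0,0,0,0,0,0, -1,0,0,0,0,0,0, -1,0,0,0,0,0,0, -1,0,0,0,0,0,0, -1,0,0,0,0,0,0, -1,0,0,0,0,0,0, -1,0,0,0,0,0,0, -1,0,0,0,0,0,0, -1,0,0,0,0,0,0]'
```

```text
time: 23.9
tcp_pos: [0.4736, -0.258, 0.0553]
eef_rot: [[0.858, 0.003, 0.514], [-0.514, -0.002, 0.858], [0.003, -1.0, 0.0]]
ft_force: [0.2, -0.0, -0.8]
width: 0.0695
time: 24.8
tcp_pos: [0.4742, -0.2584, 0.0565]
eef_rot: [[0.858, 0.004, 0.514], [-0.514, -0.002, 0.858], [0.005, -1.0, 0.0]]
ft_force: [0.8, -0.0, -1.0]
width: 0.0224
```

```bash
python3 -m crank '[-1,0,0,0.2,0,0,0, -1,0,0,0.2,0,0,0, -1,0,0,0.2,0,0,0, -1,0.096,0.216,0,0,0,0.075, -1,0.096,0.216,0,0,0,0.075, -1,0.096,0.216,0,0,0,0.075, -1,0.096,0.216,0,0,0,0.075, -1,0.096,0.216,0,0,0,0.075, -1,0.096,0.216,0,0,0,0.075, -1,0.096,0.216,0,0,0,0.075, -1,0.096,0.216,0,0,0,0.075, -1,0,0,0,0,0,0, -1,0,0,0,0,0,0]' 25
python3 - <<'E'
from h import *
st(); c=read_camera('wrist'); show(c,'pics/w10.png',0,0,640,400,1); yel(c)
E
```

```text
time: 26.1
tcp_pos: [0.6276, 0.1012, 0.1811]
eef_rot: [[0.998, 0.007, 0.057], [-0.057, 0.0, 0.998], [0.007, -1.0, 0.001]]
ft_force: [-0.3, -0.1, -1.1]
width: 0.0219
t 26.1 tcp [0.6276 0.1012 0.1811] jaw 86.7 down [ 0.007  0.    -1.   ] w 0.0219 F [-0.3 -0.1 -1.1]
yel [502.1 159.5] 1151 [0.6194 0.2859] [620.7 292.8] [143.1  22.7] 78.4
yel [307.7 177.9] 1648 [0.6273 0.0878] [627.6  87.8] [56.1 31.9] 85.6
yel [134.8 181.7] 1140 [ 0.6212 -0.0906] [619.7 -98.7] [89.6 37.1] 76.7
```

View pics/w10.png

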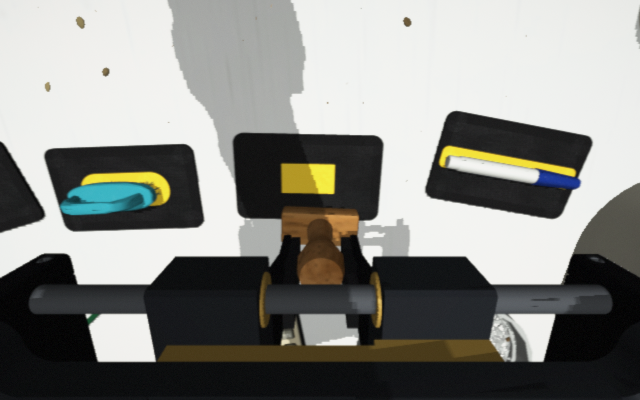

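```bash
python3 -m crank '[-1,0,-0.065,0,0,0.009,-0.02, -1,0,0,-0.1,0,0,0, -1,0,0,-0.15,0,0,0, -1,0,0,-0.15,0,0,0, -1,0,0,-0.1,0,0,0, -1,0,0,0,0,0,0, -1,0,0,0,0,0,0]' 25
```

```text
time: 26.85
tcp_pos: [0.6269, 0.0683, 0.0809]
eef_rot: [[0.995, 0.001, 0.099], [-0.099, -0.007, 0.995], [0.002, -1.0, -0.006]]
ft_force: [0.5, 0.6, 0.3]
width: 0.0221
```

```bash
python3 -m crank '[-1,0.003,0.095,-0.03,0.009,0,0.025, -1,0,0,0,0,0,0, -1,0,0,0,0,0,0]' 25
```

```text
time: 27.15
tcp_pos: [0.6295, 0.087, 0.0779]
eef_rot: [[0.997, 0.007, 0.081], [-0.081, 0.002, 0.997], [0.006, -1.0, 0.002]]
ft_force: [0.2, -0.6, -0.3]
width: 0.0224
```

```bash
python3 -m crank '[-1,-0.01,0,-0.065,0,0.008,0, -1,0,0,0,0,0,0, -1,0,0,0,0,0,0]' 25
```

```text
time: 27.45
tcp_pos: [0.628, 0.0882, 0.0652]
eef_rot: [[0.997, 0.002, 0.079], [-0.079, 0.002, 0.997], [0.002, -1.0, 0.002]]
ft_force: [1.2, 0.4, -0.7]
width: 0.0221
```

```bash
python3 -m crank '[-1,0,0,-0.018,0,0,0, -1,0,0,0,0,0,0]' 25; python3 -m crank '[-1,0,0,-0.005,0,0,0, -1,0,0,0,0,0,0]' 25
```

```text
time: 27.65
tcp_pos: [0.6278, 0.088, 0.0611]
eef_rot: [[0.997, 0.002, 0.079], [-0.079, 0.002, 0.997], [0.002, -1.0, 0.002]]
ft_force: [-0.3, 0.4, -1.0]
width: 0.0218
time: 27.85
tcp_pos: [0.6283, 0.0877, 0.0605]
eef_rot: [[0.997, 0.003, 0.08], [-0.08, 0.002, 0.997], [0.002, -1.0, 0.002]]
ft_force: [-0.3, -0.3, 0.3]
width: 0.022
```

Touching (force ≈ 0, at the expected height). Release, rise and back off.

```bash
python3 -m crank '[0.2,0,0,0,0,0,0, 0.2,0,0,0,0,0,0, 0.2,0,0,0,0,0,0, 0.2,0,0,0,0,0,0, 0.2,0,0,0,0,0,0]' 25;python3 -m crank '[0.2,0,0,0.1,0,0,0, 0.2,0,0,0.2,0,0,0, 0.2,0,0,0.2,0,0,0, 0.2,0,0,0.2,0,0,0, 0.2,0.1,0,0.2,0,0,0, 0.2,0.1,0,0,0,0,0, 0.2,0,0,0,0,0,0]' 25
python3 - <<'E'
from h import *
st(); c=read_camera('wrist'); show(c,'pics/w11.png',0,0,640,400,1); yel(c);depthblob(c,0.01,0.09,0,0,640,250)
t=read_camera('top'); show(t,'pics/t3.png',150,150,450,260,2.6)
s=read_camera('scene'); show(s,'pics/s3.png',200,130,430,300,3)
E
```

```text
time: 28.35
tcp_pos: [0.6285, 0.0878, 0.0607]
eef_rot: [[0.997, 0.003, 0.08], [-0.08, 0.002, 0.997], [0.003, -1.0, 0.002]]
ft_force: [-0.3, -0.3, -0.3]
width: 0.0497
time: 29.05
tcp_pos: [0.666, 0.0874, 0.2473]
eef_rot: [[0.997, -0.001, 0.079], [-0.079, 0.002, 0.997], [-0.001, -1.0, 0.002]]
ft_force: [-0.0, 0.3, -0.7]
width: 0.0519
t 29.05 tcp [0.666  0.0874 0.2473] jaw 85.5 down [-0.001  0.002 -1.   ] w 0.0519 F [-0.   0.3 -0.7]
yel [485.2 112.6] 823 [0.6188 0.2846] [626.2 291.7] [142.8  23.3] 78.8
yel [319.9 131. ] 386 [0.6247 0.0901] [627.5  87.3] [55.8 31.7] 86.0
yel [170.9 140.2] 766 [ 0.6213 -0.0882] [ 626.8 -102.1] [90.6 37.2] 74.5
yel [ 21.9 155.4] 201 [ 0.6252 -0.2722] [ 627.7 -274.9] [38.  26.6] 19.6
blob [626.8   7.1] 409 mean [0.5232 0.4133 0.0199] rect [524.2 418.2] [39.5  8.1] ang 60.3 ztop 0.0274
blob [494.6 123.2] 1554 mean [0.6299 0.2886 0.0194] rect [630.4 291.5] [135.9  16.2] ang 76.4 ztop 0.0222
blob [587.2 186.7] 5982 mean [0.704  0.3782 0.0512] rect [706.3 387.9] [ 54.  181.6] ang 149.7 ztop 0.0878
blob [317.4 134.8] 968 mean [0.6234 0.0876 0.048 ] rect [625.6  87.3] [47. 24.] ang 85.8 ztop 0.078
blob [149.5 151.4] 1708 mean [ 0.6281 -0.0985  0.0378] rect [ 630.2 -104.9] [82.7 29. ] ang 87.7 ztop 0.0597
blob [ 11.8 162.2] 681 mean [ 0.6299 -0.2683  0.0235] rect [ 631.3 -271.4] [20.7 32.5] ang 169.6 ztop 0.0341
blob [632.4 231.7] 572 mean [0.7528 0.4223 0.0693] rect [745.2 424.2] [29.  58.3] ang 166.6 ztop 0.0744
blob [  7.2 236.2] 443 mean [ 0.7223 -0.3134  0.0189] rect [ 721.8 -313.3] [43.8 10.9] ang 12.0 ztop 0.03
blob [439.9 240.7] 1264 mean [0.7691 0.2293 0.0247] rect [772.8 231.3] [118.7  30.5] ang 85.4 ztop 0.0364
blob [290.3 240.5] 616 mean [0.7576 0.0417 0.0169] rect [761.4  35.5] [26.3 54. ] ang 94.3 ztop 0.0221
blob [229.1 245.4] 406 mean [ 0.7594 -0.0382  0.0143] rect [761.8 -49.3] [10.9 89.1] ang 94.9 ztop 0.0182
```

View pics/w11.png

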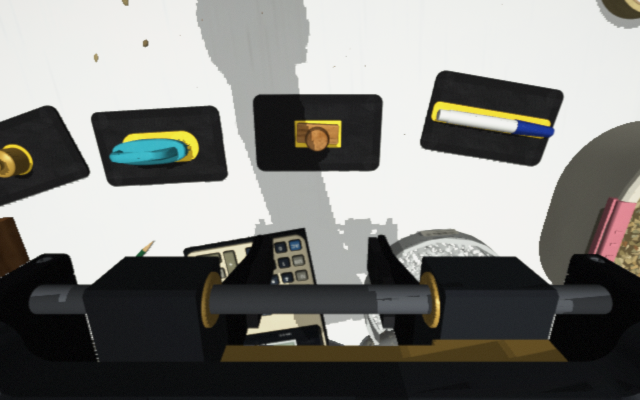

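View pics/s3.png

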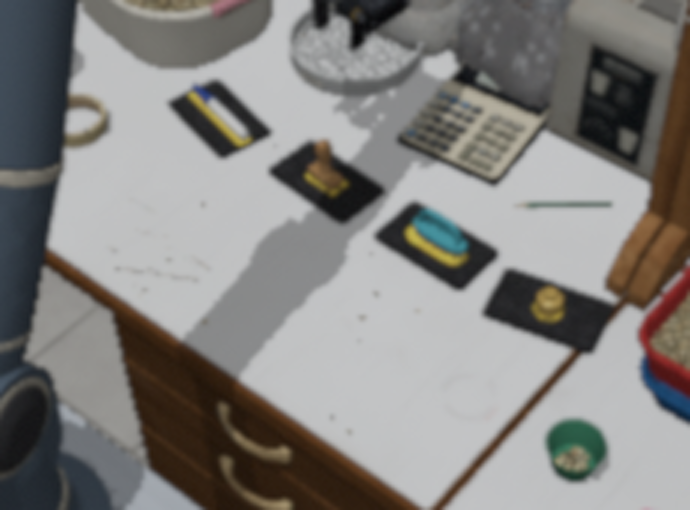

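```bash
python3 -c "
from rig import r
print(r.hand_in())"
```

```text
the job is handed in; nothing more can be done
None
```

The brush, stamp, marker and weight are each on their matching mat and let go, and the job was handed in at about 29 s. The arm ended clear above the mats with the gripper empty.

Distances and angles from my last wrist-camera measurements, compared with each silhouette:

| Item | Off centre | Off angle | Top height |
|---|---|---|---|
| Marker | about 2.5 mm | about 1° | 22 mm |
| Stamp | about 2 mm | under 1° | 78 mm |
| Brush | about 2 mm | about 1° | 60 mm |
| Weight | about 1 mm | not needed | 40 mm |

- **Upright:** the top heights fit each item standing or lying properly on its 4 mm mat, allowing about 2 mm for calibration.
- **Cup and tape:** neither was approached or touched. In the last scene picture both stand in the same places as at the start, judged by eye only.
- **Checks that disagreed:** in the last picture the weight was cut off at the image edge, so its figures come from the full view just after I released it. The overhead camera read about 3 mm short in x compared with the wrist camera, so I used the wrist values.

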